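# Step the specimen carousel round to the camera

### The arm

A 7-joint arm with a two-finger parallel gripper is mounted at the origin on the work surface. World frame = base frame: x ahead of the robot, y to its left, z up, the work surface at z = 0. Lengths are in mm, angles in rad, forces in N, time in s.
With the tool pointing down it reaches from about 400 to 875 mm from the base axis. Payload 4.4 kg.
Tool frame: the origin (TCP) lies at the very end of the fingers, on their centre line; the grasp point (between the pads) lies 19 mm behind it (ctrl.grip_depth is the distance from the TCP to the grasp point, in mm); z points along the fingers, x is the direction in which the jaws open and shut, and the axes are right-handed (so a half turn about z gives the same grasp; the last joint's range is limited). The gripper opens to 85 mm and grips with 20 to 120 N. Pads are 22 mm wide; open, the fingers measure 114 mm over their backs; the gripper's body (76 mm by 85 mm) begins 54 mm behind the grasp point. The pads swing forward as they close: fully open they stand 13 mm farther back than shut.
Start: joints at [-1.19, 0.628, 0.038, 1.517, -0.027, 0.996, -0.02], TCP at [280.832, 586.218, 198.413] pointing down, gripper open.
Joint ranges: [-3.06, 3.06], [-0.37, 2.12], [-1.25, 1.32], [0.18, 2.47], [-1.1, 4.24], [0.23, 1.98], [-2.94, 2.94]. Speed limits (rad/s): [2.57, 2.57, 3.14, 3.14, 3.14, 3.14, 3.14].

### API

Orientations are given as [roll, pitch, yaw] about the fixed x, y, z axes, in that order (R = Rz(yaw) Ry(pitch) Rx(roll)).
In Python, from cell import ctrl gives the robot as it stands.
- The arm moves only by the shell command python3 -m creep 'ROWS'. ROWS is JSON, a list of rows, each an object with "hand": the opening, from 0 (shut) to 1 (fully open); "travel": the shift along the tool's x, y, z in cm, a list of three; "angular": the turn, a rotation vector about the tool's x, y, z in degrees, a list of three. In form: [{"hand": hand, "travel": [tx, ty, tz], "angular": [rx, ry, rz]}, ...]. A call has 1 to 20 rows; each row is the pose to reach, as a shift and turn from the pose measured when the call began, along the tool's axes at that moment; what a row does not reach only later rows make up. A row lasts 1/10 s, in which the tool goes at most 50 mm and 8.59 degrees, less where a joint would pass 70% of its speed; a pose out of reach is approached as far as the arm can. A call with a gripper value outside its range is refused whole. The fingers move at their own pace and stop on an object; the grip force is fixed at half the most. Time passes only in rows, so rows that repeat a pose let the fingers close. It gives the time, the measured TCP pose, the force and the opening at its end, in the units of the state.
- ctrl.read_state(): the state, without advancing time (a new reading comes with each control period).
- ctrl.get_image(name): name is "scene" or "side" or "wrist"; returns a dict with "frame" (420x560x3 uint8, red, green, blue), "fx", "fy", "cx", "cy" (pixels), "origin" and "orientation" of the camera in the world. Camera axes: x right, y down, z forward; pixel columns grow to the right and rows downward; lengths in mm; the calibration is good to about 2 mm. A picture is of the moment at which its call begins. There is no depth.
- ctrl.finish_job(): hands the job in, once; it reports no verdict.
Trained networks look in the newest picture that a camera, given by its name, has taken for a name from the list of things; names that differ only in an ending like _2 or _b are one class to them, and where a whole thing is asked for, a point or a joint stands for the part that bears it (a point fixed in the world has none). Each returns a list of dicts, best first, with "confidence" (0 to 1); they miss things now and then, are a little off and sometimes report something else, mostly with a low value. They report only what shows in the picture. A call takes as long as a camera call.
- ctrl.regions_of(camera, thing): "region" (420x560 bool, what is visible of it).
- ctrl.spot_point(camera, thing): "at" ([x, y, z] in mm, in world coordinates, good to about 4 mm: a listed point, or the origin of a listed thing).
The state is a dict: "clock": time; "qpos": joint angles; "qd": joint speeds; "tau": joint torques, N m; "eef_pos": TCP position; "tool_rot": TCP orientation; "force": force on the tool from outside, world axes, zero at the start; "torque": the same for the moment, N m; "width": finger opening in mm.
Only numpy, scipy, OpenCV 4.12 (cv2) and the standard library are available. Lean on these libraries where they do the work, as an engineer would, in place of code of your own. Each camera call takes 0.05 s, during which the arm holds its last target. There are 200 camera calls.

### The job

Work the spring-return ratchet lever of the insect photo stage, full stroke after full stroke, until the big horned beetle stands right in front of the little camera's lens, then let go of the lever. Turn the tray only by its lever and do not go past the camera, as it cannot be turned back; leave the jar, dish and pin box where they are.

Things in the scene. Friction and masses are not known exactly. Their poses are not given: they have to be found in the camera images.
- stage: Fixed round white base, 330 mm across, 12 mm thick; origin under its centre, on the upright axis of both tray and lever. A small white camera stands on its +y side (165 mm out, top 95 mm high), lens towards the axis; the lever is on its -y side. The metal tray on it is 192 mm across, its face 36 mm above the table; nothing on it is higher than 80 mm; 12 index pins ring its rim.
- tray (a joint): Tray angle, rad, growing counter-clockwise from above: 0 when the big beetle is in front of the lens; it starts negative, between places, and stays where it is left. A full lever stroke brings it forward to a multiple of 0.524 rad (12 places), within 0.04: the first stroke moves it 0.12 to 0.64 rad, each later one a whole place. Two to four strokes are needed.
- beetle (a point): The big beetle, at mid-body, 60 mm from the stage's axis, 60 mm above the table: brown, bulky, with an upturned horn, about 55 mm long with the horn, on a cork disc. It is the largest body on the tray; the others are a flat-winged moth, a thin stick insect and a small fly. It is fixed to the tray.
- lever (a joint): Lever angle about the stage's axis, rad: 0 at rest, 0.64 at its stop, growing counter-clockwise from above. A spring returns it to 0 when let go; pushing it takes 1 to 5 N at the post. Only when back near 0 (under 0.06) does its brass pawl take the next pin.
- lever_post (a point): Centre of the top of the lever's upright round steel post, 16 mm in diameter, 145 mm from the stage's axis; it is free from 20 to 90 mm above the table (this point is at 90 mm). Near its path stand only two stop pins, 32 mm high, 128 mm from the axis.
- jar: Bystander: amber glass jar with a black lid, 52 mm across, 75 mm high, standing; origin under its centre.
- dish: Bystander: round pale dish with a lid, 88 mm across, 16 mm high; origin under its centre.
- pinbox: Bystander: flat cardboard pin box, 62 x 92 x 31 mm; origin under its centre.

How it is judged (in metres and radians):
On the way, in this order (a step that is already met when the one before it is completed fails the run):
1. the lever is worked through a full stroke (value of joint lever above 0.5 rad).
2. it is let back to rest (value of joint lever below 0.06 rad).
3. it is worked through a further full stroke (value of joint lever above 0.5 rad).
At the end, for the whole second after the job is handed in: The big beetle stands in front of the camera lens (tray angle within 0.18 rad, about 10 degrees, of 0), the tray is still, and the lever is back at rest (under 0.06 rad) (value of joint tray between -0.18 and 0.18 rad and velocity of joint tray between -0.05 and 0.05 rad/s and value of joint lever below 0.06 rad); the robot touches nothing.
It fails at once if the tray is touched by the robot (contact force between any of the fingers, the arm and tray above 1 N).
It fails at once if the tray is taken past the camera (more than 0.3 rad beyond 0) (value of joint tray above 0.3 rad).
It fails at once if the jar, dish or pin box is moved more than 20 mm (distance of any of jar, dish, pinbox from where it was at the start of the episode above 0.02 m).
It also fails if it takes over 54 s, if anything falls off the work surface, if the arm or the gripper's body presses on something with over 40 N, if the wrist force passes 120 N, or if a joint passes its speed limit or range.

## Working session

There is one attempt and no reset: what is moved stays moved. The work goes in short steps, Python scripts to look and compute and a shell command to move; the robot and the scene stay as the last step left them, time stands still between calls to the robot, and variables do not carry over. Pictures are saved under pics/ and viewed, about 8 in all and at most 12, crops included, and the job is handed in when it is done.

```bash
mkdir -p pics; ls
python3 - <<'E'
from cell import ctrl
import cv2,numpy as np
s=ctrl.read_state();print(s['clock'],s['eef_pos'],s['tool_rot'],s['width'])
ims=[]
for n in ["scene","side"]:
    d=ctrl.get_image(n);ims.append(d['frame']);print(n,d['origin'])
    for t in ["stage","lever_post","beetle","jar","dish","pinbox"]:
        r=ctrl.spot_point(n,t);print(n,t,[(np.round(q['at'],0).tolist(),round(q['confidence'],2)) for q in r[:2]])
cv2.imwrite('pics/a.png',ims[0][:,:,::-1]);cv2.imwrite('pics/b.png',ims[1][:,:,::-1])
E
```

```text
pics
0.0 [280.51019145 585.5669339  197.4427137 ] [3.14155762e+00 1.99722191e-03 1.12405934e+00] 85.69536583244515
scene [1042.03823162 -295.09061035  775.43566191]
scene stage [([552.0, 62.0, -2.0], 0.58)]
scene lever_post [([486.0, -61.0, 90.0], 0.86)]
scene beetle [([609.0, 57.0, 62.0], 0.79)]
scene jar [([694.0, 256.0, 1.0], 0.89)]
scene dish [([571.0, -216.0, -0.0], 0.7)]
scene pinbox [([786.0, 70.0, 3.0], 0.57)]
side [ 301.12084307 -507.51893213  649.53359585]
side stage [([552.0, 67.0, -4.0], 0.79)]
side lever_post [([486.0, -63.0, 92.0], 0.62)]
side beetle [([610.0, 57.0, 62.0], 0.75)]
side jar [([689.0, 256.0, 3.0], 0.7)]
side dish [([571.0, -213.0, -1.0], 0.79)]
side pinbox [([787.0, 70.0, -0.0], 0.91)]
```

View pics/a.png

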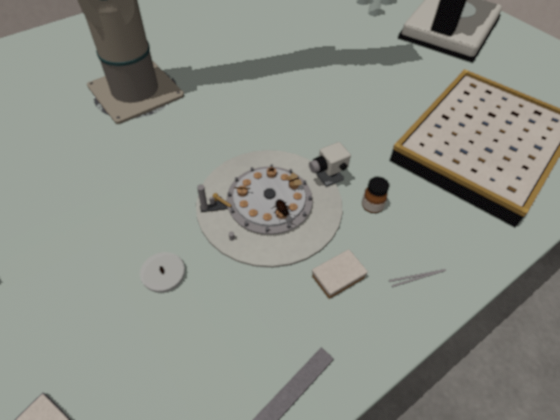

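View pics/b.png

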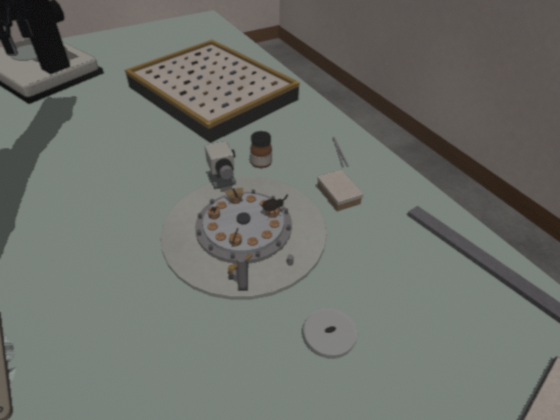

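The pictures agree with the networks. In scene, the stage is around (270,205), the lever post is at (202,195), the photo camera at (330,165) and the beetle at (284,210). In side, the post is at about (242,270), the beetle at (274,204) and the camera at (222,165). Next I'll find the lens direction and work out the approach.

```bash
cat > h.py <<'E'
from cell import ctrl
import numpy as np
from scipy.spatial.transform import Rotation as R
C=np.array([552.,64.])
def rot(o):
    o=np.asarray(o,float)
    return o if o.shape==(3,3) else (R.from_euler('xyz',o).as_matrix() if o.size==3 else R.from_quat(o).as_matrix())
def onplane(d,u,v,z):
    r=rot(d['orientation'])@np.array([(u-d['cx'])/d['fx'],(v-d['cy'])/d['fy'],1]); o=np.asarray(d['origin'])
    return o+r*(z-o[2])/r[2]
def rel(p,yaw):
    "travel (cm), angular (deg) to reach TCP p with tool down and yaw deg"
    s=ctrl.read_state();M=R.from_euler('xyz',s['tool_rot']);T=R.from_euler('xyz',[180,0,yaw],degrees=True)
    print('from',np.round(s['eef_pos'],1),'travel',np.round(M.inv().apply(np.array(p)-s['eef_pos'])/10,2),'ang',np.round((M.inv()*T).as_rotvec(degrees=True),1))
def finger(ang,gap,z,r=145):
    "finger centre behind lever at ang(deg, world), gap mm between centres"
    a=np.radians(ang);return [*(C+r*np.array([np.cos(a),np.sin(a)])-gap*np.array([-np.sin(a),np.cos(a)])),z]
E
python3 - <<'E'
from h import *
a=ctrl.get_image('scene');b=ctrl.get_image('side')
print(a['orientation'])
for p in (onplane(a,330,181,12),onplane(b,223,185,12)):
    e=p[:2]-C;print(p.round(),np.hypot(*e),np.degrees(np.arctan2(e[1],e[0])))
for n in('scene','side'):
    g=ctrl.regions_of(n,'stage');m=g[0]['region'];ys,xs=np.nonzero(m);print(n,g[0]['confidence'],xs.min(),xs.max(),ys.min(),ys.max())
p=finger(-117.6,45,100);print(p);rel(p,-27.6)
E
```

```text
[-2.48695436 -0.01490787  0.93236195]
[587. 218.  12.] 158.05287127893618 77.23318715382078
[571. 207.  12.] 144.16755375791305 82.52841011075853
scene 0.71 196 350 142 267
side 0.69 160 325 141 299
[np.float64(444.9429138422154), np.float64(-43.651197408132376), 100]
from [280.9 586.2 198.5] travel [-49.71  42.02   9.84] ang [-0. -0. 92.]
```

```bash
python3 -m creep '[{"hand":0,"travel":[-24,21,0],"angular":[0,0,46]},{"hand":0,"travel":[-24,21,0],"angular":[0,0,46]},{"hand":0,"travel":[-24,21,0],"angular":[0,0,46]},{"hand":0,"travel":[-24,21,0],"angular":[0,0,46]},{"hand":0,"travel":[-24,21,0],"angular":[0,0,46]},{"hand":0,"travel":[-24,21,0],"angular":[0,0,46]},{"hand":0,"travel":[-49.7,42,0],"angular":[0,0,92]},{"hand":0,"travel":[-49.7,42,0],"angular":[0,0,92]},{"hand":0,"travel":[-49.7,42,0],"angular":[0,0,92]},{"hand":0,"travel":[-49.7,42,0],"angular":[0,0,92]},{"hand":0,"travel":[-49.7,42,0],"angular":[0,0,92]},{"hand":0,"travel":[-49.7,42,0],"angular":[0,0,92]},{"hand":0,"travel":[-49.7,42,0],"angular":[0,0,92]},{"hand":0,"travel":[-49.7,42,0],"angular":[0,0,92]},{"hand":0,"travel":[-49.7,42,0],"angular":[0,0,92]},{"hand":0,"travel":[-49.7,42,0],"angular":[0,0,92]}]'
python3 - <<'E'
from h import *
import cv2
d=ctrl.get_image('wrist')
print([(x['at'],x['confidence']) for x in ctrl.spot_point('wrist','lever_post')])
cv2.imwrite('pics/c.png',d['frame'][:,:,::-1])
rel(finger(-117.6,40,60),-27.6)
E
```

```text
clock: 2.5
eef_pos: [444.6, -42.2, 198.3]
tool_rot: [-3.141, 0.001, -0.48]
force: [-1.1, 0.8, -0.8]
width: -0.1
[([485.1, -60.3, 88.4], 0.89)]
from [444.6 -41.6 198.3] travel [ 0.64  0.18 13.83] ang [-0.   0.1  0.2]
```

View pics/c.png

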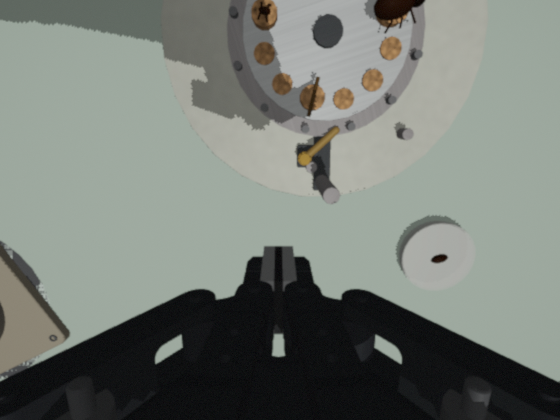

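The wrist view shows the post at (330,192), ahead and to the right of the shut fingers at (280,250). The tray hub is at (328,31) and the beetle at (395,5). The space below the fingers is clear, so I'll go down.

```bash
python3 - <<'E'
from h import *
d=ctrl.get_image('wrist');print('hub',onplane(d,328,31,40).round(), 'post', onplane(d,330,192,90).round())
E
python3 -m creep '[{"hand":0,"travel":[0,0.2,5],"angular":[0,0,0]},{"hand":0,"travel":[0,0.2,10],"angular":[0,0,0]},{"hand":0,"travel":[0.3,0.2,13.8],"angular":[0,0,0]},{"hand":0,"travel":[0.3,0.2,13.8],"angular":[0,0,0]},{"hand":0,"travel":[0.3,0.2,13.8],"angular":[0,0,0]},{"hand":0,"travel":[0.3,0.2,13.8],"angular":[0,0,0]}]'
python3 - <<'E'
from h import *
for a in (-117.6,-108,-99,-90,-81):rel(finger(a,22,60),a+90)
rel(finger(-79,22,60),11)
E
```

```text
hub [553.  67.  40.] post [488. -60.  90.]
clock: 3.25
eef_pos: [447.8, -44.5, 62.1]
tool_rot: [-3.14, -0.002, -0.478]
force: [-0.0, 0.2, -0.3]
width: 0.5
from [447.8 -44.5  62.1] travel [2.01 0.06 0.21] ang [-0.1 -0.1  0.2]
from [447.8 -44.5  62.1] travel [4.46 0.24 0.22] ang [-0.1 -0.1 -9.4]
from [447.8 -44.5  62.1] travel [6.75 0.03 0.22] ang [ -0.1  -0.1 -18.4]
from [447.8 -44.5  62.1] travel [ 8.98 -0.54  0.23] ang [ -0.1  -0.2 -27.4]
from [447.8 -44.5  62.1] travel [11.09 -1.45  0.24] ang [ -0.1  -0.2 -36.4]
from [447.8 -44.5  62.1] travel [11.54 -1.69  0.24] ang [ -0.1  -0.2 -38.4]
```

```bash
python3 -m creep '[{"hand":0,"travel":[1,0,0.2],"angular":[0,0,0]},{"hand":0,"travel":[2,0.1,0.2],"angular":[0,0,0]},{"hand":0,"travel":[2.8,0.1,0.2],"angular":[0,0,-3]},{"hand":0,"travel":[3.6,0.2,0.2],"angular":[0,0,-6]},{"hand":0,"travel":[4.5,0.2,0.2],"angular":[0,0,-9]},{"hand":0,"travel":[5.2,0.2,0.2],"angular":[0,0,-12]},{"hand":0,"travel":[6,0.1,0.2],"angular":[0,0,-15]},{"hand":0,"travel":[6.8,0,0.2],"angular":[0,0,-18]},{"hand":0,"travel":[7.5,-0.2,0.2],"angular":[0,0,-21]},{"hand":0,"travel":[8.2,-0.3,0.2],"angular":[0,0,-24]},{"hand":0,"travel":[9,-0.5,0.2],"angular":[0,0,-27]},{"hand":0,"travel":[9.6,-0.8,0.2],"angular":[0,0,-30]},{"hand":0,"travel":[10.2,-1.1,0.2],"angular":[0,0,-33]},{"hand":0,"travel":[10.7,-1.3,0.2],"angular":[0,0,-35]},{"hand":0,"travel":[11,-1.4,0.2],"angular":[0,0,-36]},{"hand":0,"travel":[11,-1.4,0.2],"angular":[0,0,-36]}]'
cat > look.py <<'E'
from h import *
import sys,cv2
for n in ('scene','side'):
    d=ctrl.get_image(n)
    for t in ('lever_post','beetle'):
        for q in ctrl.spot_point(n,t)[:1]:
            e=np.array(q['at'][:2])-C;print(n,t,np.round(q['at']),round(q['confidence'],2),'r',np.hypot(*e).round(),'ang',np.degrees(np.arctan2(e[1],e[0])).round(1))
    if n==sys.argv[1]: cv2.imwrite(sys.argv[2],cv2.resize(d['frame'][110:310,130:380,::-1],None,fx=3,fy=3))
E
python3 look.py scene pics/d.png
```

```text
clock: 4.85
eef_pos: [552.7, -83.1, 60.7]
tool_rot: [3.141, -0.004, 0.15]
force: [-0.2, -0.8, 0.8]
width: 0.5
scene beetle [610.  56.  57.] 0.91 r 58.0 ang -8.3
side lever_post [487. -63.  92.] 0.78 r 142.0 ang -117.2
```

View pics/d.png

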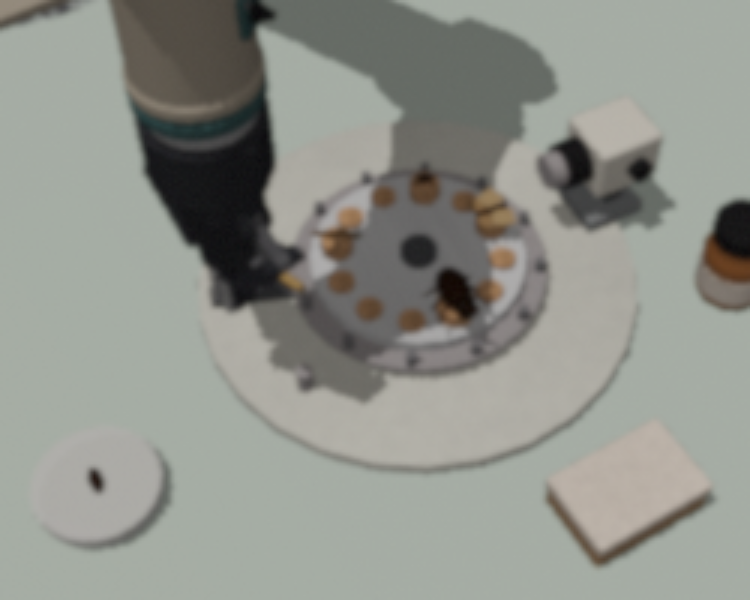

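The gripper reached the end of the stroke at about (250,290), but the beetle hasn't moved, still at (455,295). The contact force is also near 0, so the post may have been missed. I'll check from the other side.

```bash
python3 look.py side pics/e.png
```

```text
scene beetle [606.  54.  59.] 0.67 r 55.0 ang -10.8
side lever_post [485. -64.  92.] 0.88 r 144.0 ang -117.6
```

View pics/e.png

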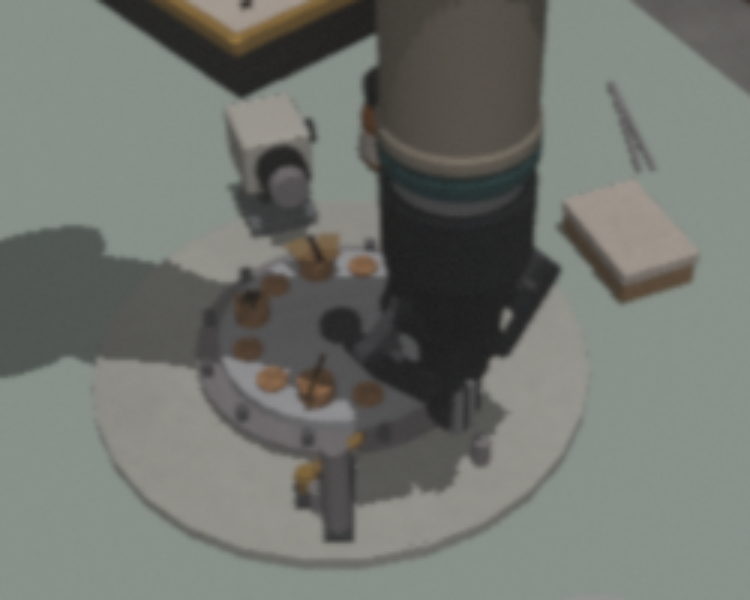

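The finger slipped past. The post is still at rest, at (338,490) in the crop, and the fingers are beyond it at (465,405). The tray hasn't moved. I'll go back and grip the post between the pads, then carry it along the arc.

```bash
sed -i 's/552.,64./552.5,66./' h.py
python3 - <<'E'
from h import *
rel([486,-62,130],-27.4)
rel([486,-62,50],-27.4)
E
```

```text
from [551.8 -82.6  60.3] travel [-6.18 -3.03 -6.98] ang [-0.1 -0.2 36. ]
from [551.8 -82.6  60.3] travel [-6.2  -3.03  1.02] ang [-0.1 -0.2 36. ]
```

```bash
python3 -m creep '[{"hand":0,"travel":[0,0,-4],"angular":[0,0,0]},{"hand":0,"travel":[0,0,-8],"angular":[0,0,0]},{"hand":0.6,"travel":[-2,-1,-8],"angular":[0,0,9]},{"hand":0.6,"travel":[-4,-2,-8],"angular":[0,0,18]},{"hand":0.6,"travel":[-6.2,-3,-8],"angular":[0,0,27]},{"hand":0.6,"travel":[-6.2,-3,-8],"angular":[0,0,36]},{"hand":0.6,"travel":[-6.2,-3,-8],"angular":[0,0,36]},{"hand":0.6,"travel":[-6.2,-3,-8],"angular":[0,0,36]}]'
python3 - <<'E'
from h import *
import cv2
d=ctrl.get_image('wrist');cv2.imwrite('pics/f.png',d['frame'][:,:,::-1])
print([(x['at'],x['confidence']) for x in ctrl.spot_point('wrist','lever_post')])
rel([486,-62,50],-27.4)
E
```

```text
clock: 6.25
eef_pos: [486.4, -62.4, 140.3]
tool_rot: [-3.14, -0.003, -0.475]
force: [0.5, 0.2, 1.1]
width: 51.2
[([483.7, -64.1, 90.9], 0.89)]
from [486.4 -62.5 140.2] travel [-0.09 -0.01  9.02] ang [-0.1 -0.2  0.2]
```

View pics/f.png

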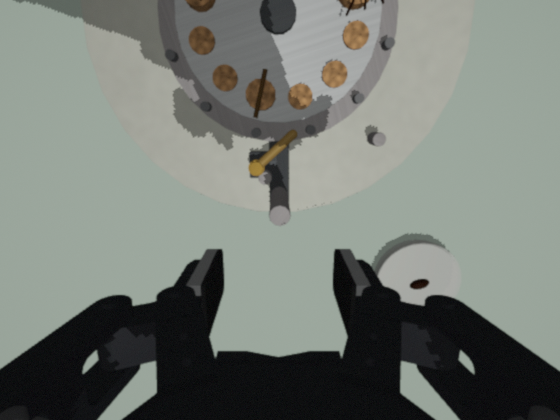

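The post top, at (280,215), is centred between the open pads and nothing is below the fingers. I'll go down and grip.

```bash
python3 -m creep '[{"hand":0.6,"travel":[-0.1,0,4],"angular":[0,0,0]},{"hand":0.6,"travel":[-0.1,0,7],"angular":[0,0,0]},{"hand":0.6,"travel":[-0.1,0,9],"angular":[0,0,0]},{"hand":0.6,"travel":[-0.1,0,9],"angular":[0,0,0]},{"hand":0,"travel":[-0.1,0,9],"angular":[0,0,0]},{"hand":0,"travel":[-0.1,0,9],"angular":[0,0,0]},{"hand":0,"travel":[-0.1,0,9],"angular":[0,0,0]},{"hand":0,"travel":[-0.1,0,9],"angular":[0,0,0]},{"hand":0,"travel":[-0.1,0,9],"angular":[0,0,0]},{"hand":0,"travel":[-0.1,0,9],"angular":[0,0,0]}]'
python3 - <<'E'
from h import *
s=ctrl.read_state();e=s['eef_pos'][:2]-C;r=np.hypot(*e);a0=np.degrees(np.arctan2(e[1],e[0]));print(r,a0,s['force'])
for d in (0,6,12,18,24,30,34,36,38):rel(finger(a0+d,0,s['eef_pos'][2],r),np.degrees(s['tool_rot'][2])+d)
E
```

```text
clock: 7.35
eef_pos: [487.7, -62.6, 51.5]
tool_rot: [-3.139, -0.007, -0.475]
force: [1.7, -2.2, 7.0]
width: 11.6
144.05199846489592 -116.75036173897485 [ 1.70062809 -2.24787847  7.0317537 ]
from [487.7 -62.6  51.5] travel [-0.  0. -0.] ang [-0.2 -0.4  0. ]
from [487.7 -62.6  51.5] travel [ 1.51 -0.09  0.01] ang [-0.1 -0.4 -6. ]
from [487.7 -62.6  51.5] travel [ 2.99 -0.34  0.02] ang [ -0.1  -0.4 -12. ]
from [487.7 -62.6  51.5] travel [ 4.45 -0.74  0.03] ang [ -0.1  -0.4 -18. ]
from [487.7 -62.6  51.5] travel [ 5.85 -1.29  0.04] ang [ -0.1  -0.4 -24. ]
from [487.7 -62.6  51.5] travel [ 7.19 -1.99  0.05] ang [ -0.1  -0.4 -30. ]
from [487.7 -62.6  51.5] travel [ 8.03 -2.53  0.06] ang [ -0.   -0.4 -34. ]
from [487.7 -62.6  51.5] travel [ 8.44 -2.82  0.07] ang [ -0.   -0.4 -36. ]
from [487.7 -62.6  51.5] travel [ 8.84 -3.13  0.07] ang [ -0.   -0.4 -38. ]
```

The width is 11.6 mm, but the post is 16 mm thick. Only the pad edges are holding it, so I need to look before pulling.

Run:
```python
from h import *
import cv2
w=ctrl.get_image('wrist')['frame'];d=ctrl.get_image('side')['frame'][190:330,160:340]
s=cv2.resize(d,(540,420),interpolation=cv2.INTER_CUBIC)
w2=cv2.resize(w[150:350,220:340],(252,420))
cv2.imwrite('pics/g.png',np.hstack([s,w2])[:,:,::-1]); print(ctrl.read_state()['width'])
for n in('wrist','side'):print([(x['at'],x['confidence']) for x in ctrl.spot_point(n,'lever_post')])
```

```text
11.733226656741511
[([484.3, -63.2, 89.0], 0.88)]
[([486.2, -61.2, 90.8], 0.86), ([554.6, 63.6, -5.2], 0.55)]
```

View pics/g.png

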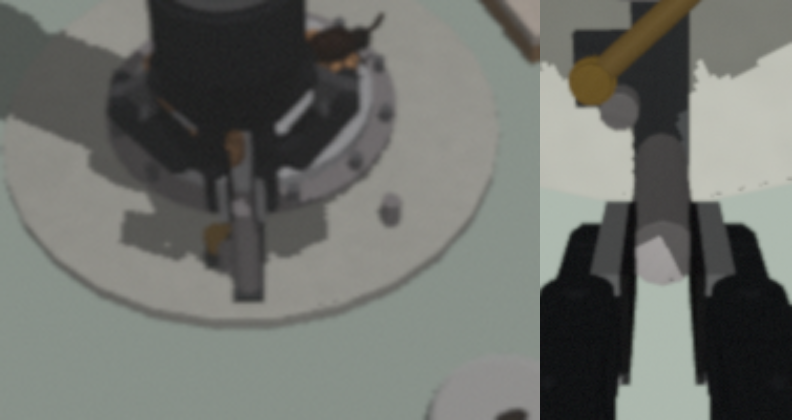

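Run:
```python
from h import *
s=ctrl.read_state();M=R.from_euler('xyz',s['tool_rot'])
pts={'top':[486,-62,90],'base':[486,-62,20],'tcp':s['eef_pos'],'tcp_up39':s['eef_pos']+[0,0,39],'grip':M.apply([0,0,-19])+s['eef_pos'],'+y11':M.apply([0,11,0])+s['eef_pos'],'-y11':M.apply([0,-11,0])+s['eef_pos']}
for n,(u0,v0,sx,sy) in {'wrist':(220,150,2.1,2.1),'side':(160,190,3,3)}.items():
    d=ctrl.get_image(n);m=rot(d['orientation'])
    for k,p in pts.items():
        c=m.T@(np.array(p)-d['origin']);u=d['cx']+d['fx']*c[0]/c[2];v=d['cy']+d['fy']*c[1]/c[2];print(n,k,round((u-u0)*sx),round((v-v0)*sy) + (540*0))
    print(np.round(d['origin']))
```

```text
wrist top 114 249
wrist base 115 153
wrist tcp 121 187
wrist tcp_up39 122 249
wrist grip 121 214
wrist +y11 121 224
wrist -y11 121 149
[517.  -4. 227.]
side top 239 201
side base 244 279
side tcp 245 245
side tcp_up39 242 200
side grip 243 224
side +y11 245 260
side -y11 245 230
[ 301. -508.  650.]
```

Projecting the poses shows the real fingertips are about 33 mm higher than the reported TCP. The visible tips are at v≈242 in the wrist crop, against 187 predicted, and at 210 against 245 in side. That explains the miss, which went over the top of the post, and the narrow grip on its chamfer. I'll open, go 28 mm lower, grip again and check.

```bash
python3 -m creep '[{"hand":0.5,"travel":[-0.1,0,0],"angular":[0,0,0]},{"hand":0.5,"travel":[-0.1,0,0],"angular":[0,0,0]},{"hand":0.5,"travel":[-0.1,0,0],"angular":[0,0,0]},{"hand":0.5,"travel":[-0.1,0,1],"angular":[0,0,0]},{"hand":0.5,"travel":[-0.1,0,2],"angular":[0,0,0]},{"hand":0.5,"travel":[-0.1,0,2.8],"angular":[0,0,0]},{"hand":0.5,"travel":[-0.1,0,2.8],"angular":[0,0,0]},{"hand":0,"travel":[-0.1,0,2.8],"angular":[0,0,0]},{"hand":0,"travel":[-0.1,0,2.8],"angular":[0,0,0]},{"hand":0,"travel":[-0.1,0,2.8],"angular":[0,0,0]},{"hand":0,"travel":[-0.1,0,2.8],"angular":[0,0,0]},{"hand":0,"travel":[-0.1,0,2.8],"angular":[0,0,0]}]'
python3 - <<'E'
from h import *
import cv2
w=ctrl.get_image('wrist')['frame'];d=ctrl.get_image('side')['frame'][190:330,160:340]
s=cv2.resize(d,(540,420),interpolation=cv2.INTER_CUBIC)
w2=cv2.resize(w[150:350,220:340],(252,420))
cv2.imwrite('pics/i.png',np.hstack([s,w2])[:,:,::-1]); print(ctrl.read_state()['width'])
s=ctrl.read_state();e=s['eef_pos'][:2]-C;r=np.hypot(*e);a0=np.degrees(np.arctan2(e[1],e[0]));print(r,a0,s['force'])
for d in (0,6,12,18,24,30,34,36,38):rel(finger(a0+d,0,s['eef_pos'][2],r),np.degrees(s['tool_rot'][2])+d)
E
```

```text
clock: 8.85
eef_pos: [487.7, -62.7, 23.7]
tool_rot: [-3.139, -0.008, -0.476]
force: [1.8, -1.7, -2.7]
width: 14.3
14.039816216401572
144.10416466821488 -116.76226612424603 [ 2.42443172 -3.33077678 -2.37523064]
from [487.6 -62.7  23.7] travel [-0. -0. -0.] ang [-0.2 -0.5  0. ]
from [487.6 -62.7  23.7] travel [ 1.51 -0.09  0.01] ang [-0.1 -0.5 -6. ]
from [487.6 -62.7  23.7] travel [ 2.99 -0.34  0.03] ang [ -0.1  -0.5 -12. ]
from [487.6 -62.7  23.7] travel [ 4.45 -0.74  0.04] ang [ -0.1  -0.5 -18. ]
from [487.6 -62.7  23.7] travel [ 5.85 -1.3   0.05] ang [ -0.1  -0.5 -24. ]
from [487.6 -62.7  23.7] travel [ 7.19 -1.99  0.06] ang [ -0.   -0.5 -30. ]
from [487.6 -62.7  23.7] travel [ 8.04 -2.53  0.07] ang [ -0.   -0.5 -34. ]
from [487.6 -62.7  23.7] travel [ 8.45 -2.82  0.08] ang [ -0.   -0.5 -36. ]
from [487.6 -62.7  23.7] travel [ 8.85 -3.13  0.08] ang [  0.   -0.5 -38. ]
```

View pics/i.png

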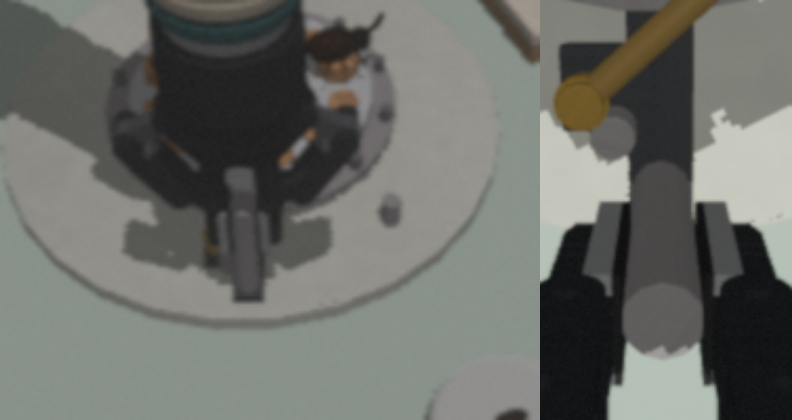

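The post is now well between the pads: its top is at (662,325) in the wrist half. Before the stroke I'll grip 13 mm higher so the tips clear the 32 mm stop pins however large the tip offset is.

```bash
python3 -m creep '[{"hand":0.35,"travel":[0,0,0],"angular":[0,0,0]},{"hand":0.35,"travel":[0,0,0],"angular":[0,0,0]},{"hand":0.35,"travel":[0,0,-1.3],"angular":[0,0,0]},{"hand":0.35,"travel":[0,0,-1.3],"angular":[0,0,0]},{"hand":0,"travel":[0,0,-1.3],"angular":[0,0,0]},{"hand":0,"travel":[0,0,-1.3],"angular":[0,0,0]},{"hand":0,"travel":[0,0,-1.3],"angular":[0,0,0]},{"hand":0,"travel":[0,0,-1.3],"angular":[0,0,0]}]'
python3 -m creep '[{"hand":0,"travel":[0.7,0,0],"angular":[0,0,-3]},{"hand":0,"travel":[1.5,-0.1,0],"angular":[0,0,-6]},{"hand":0,"travel":[2.2,-0.2,0],"angular":[0,0,-9]},{"hand":0,"travel":[3,-0.3,0],"angular":[0,0,-12]},{"hand":0,"travel":[3.7,-0.5,0],"angular":[0,0,-15]},{"hand":0,"travel":[4.4,-0.7,0],"angular":[0,0,-18]},{"hand":0,"travel":[4.4,-0.7,0],"angular":[0,0,-18]}]'
python3 look.py scene pics/j.png
```

```text
clock: 9.75
eef_pos: [488.1, -62.6, 37.0]
tool_rot: [-3.138, -0.009, -0.475]
force: [-0.1, 0.3, 7.0]
width: 13.5
clock: 10.45
eef_pos: [530.2, -76.2, 37.0]
tool_rot: [-3.14, -0.009, -0.161]
force: [-1.4, 1.0, 3.3]
width: 13.7
scene lever_post [529. -77.  91.] 0.74 r 145.0 ang -99.4
scene beetle [612.  70.  61.] 0.94 r 59.0 ang 4.4
side lever_post [524. -76.  89.] 0.69 r 145.0 ang -101.1
```

The grip holds and the tray follows. I'll finish the stroke gently.

```bash
python3 -m creep '[{"hand":0,"travel":[0.75,-0.05,0],"angular":[0,0,-3]},{"hand":0,"travel":[1.5,-0.1,0],"angular":[0,0,-6]},{"hand":0,"travel":[2.2,-0.2,0],"angular":[0,0,-9]},{"hand":0,"travel":[2.9,-0.3,0],"angular":[0,0,-12]},{"hand":0,"travel":[3.6,-0.5,0],"angular":[0,0,-15]},{"hand":0,"travel":[4,-0.6,0],"angular":[0,0,-16.5]},{"hand":0,"travel":[4.3,-0.7,0],"angular":[0,0,-17.5]},{"hand":0,"travel":[4.5,-0.8,0],"angular":[0,0,-18.5]},{"hand":0,"travel":[4.5,-0.8,0],"angular":[0,0,-18.5]}]'
python3 look.py scene pics/j.png
python3 - <<'E'
from h import *
s=ctrl.read_state();e=s['eef_pos'][:2]-C;print(np.hypot(*e),np.degrees(np.arctan2(e[1],e[0])),s['force'],np.degrees(s['tool_rot'][2]))
for a in (-80,-79):rel(finger(a,0,37,144),a+90)
E
```

```text
clock: 11.65
eef_pos: [575.0, -76.3, 37.1]
tool_rot: [3.139, -0.008, 0.161]
force: [-1.4, -3.3, -2.7]
width: 13.4
scene lever_post [576. -77.  90.] 0.72 r 145.0 ang -80.5
side lever_post [571. -76.  92.] 0.77 r 143.0 ang -82.7
side beetle [606.  88.  61.] 0.71 r 58.0 ang 22.1
144.03674838240525 -81.03779392838818 [-1.0771687  -4.59386378 -6.18192426] 9.193618080743489
from [574.9 -76.3  37.2] travel [ 0.26 -0.01  0.02] ang [ 0.2 -0.4 -0.8]
from [574.9 -76.3  37.2] travel [ 0.51 -0.01  0.02] ang [ 0.2 -0.4 -1.8]
```

```bash
python3 -m creep '[{"hand":0,"travel":[0.2,0,0],"angular":[0,0,-0.5]},{"hand":0,"travel":[0.4,0,0],"angular":[0,0,-1]},{"hand":0,"travel":[0.4,0,0],"angular":[0,0,-1]}]'
python3 look.py scene pics/j.png
python3 - <<'E'
from h import *
s=ctrl.read_state();e=s['eef_pos'][:2]-C;print(np.hypot(*e),np.degrees(np.arctan2(e[1],e[0])),s['force'],np.degrees(s['tool_rot'][2]))
for a in (-89,-98,-108,-117,-119):rel(finger(a,0,37,144),a+90)
E
```

```text
clock: 12.25
eef_pos: [578.0, -75.8, 37.1]
tool_rot: [3.139, -0.006, 0.178]
force: [-3.4, -4.2, -2.3]
width: 13.5
scene lever_post [575. -78.  90.] 0.55 r 146.0 ang -81.1
scene beetle [606.  90.  60.] 0.83 r 59.0 ang 23.9
side lever_post [573. -75.  90.] 0.88 r 142.0 ang -81.6
side beetle [604.  89.  64.] 0.87 r 57.0 ang 23.8
144.00332539732977 -79.7874393173036 [-2.7928444  -4.56225583 -3.28783512] 10.221199626488024
from [578.  -75.7  37.1] travel [-2.31 -0.19 -0.  ] ang [ 0.1 -0.3  9.2]
from [578.  -75.7  37.1] travel [-4.5  -0.72 -0.02] ang [ 0.1 -0.4 18.2]
from [578.  -75.7  37.1] travel [-6.81 -1.71 -0.03] ang [ 0.1 -0.4 28.2]
from [578.  -75.7  37.1] travel [-8.71 -2.93 -0.05] ang [ 0.  -0.4 37.2]
from [578.  -75.7  37.1] travel [-9.1  -3.24 -0.05] ang [ 0.  -0.4 39.2]
```

One stroke is done and the beetle is at about 24°, against a lens at about 80°, so two more should follow. I'll take the lever back to rest, open so the spring seats it, and regrip.

```bash
python3 -m creep '[{"hand":0,"travel":[-1.2,0,0],"angular":[0,0,4.6]},{"hand":0,"travel":[-2.3,-0.2,0],"angular":[0,0,9.2]},{"hand":0,"travel":[-3.4,-0.4,0],"angular":[0,0,13.7]},{"hand":0,"travel":[-4.5,-0.7,0],"angular":[0,0,18.2]},{"hand":0,"travel":[-5.7,-1.2,0],"angular":[0,0,23.2]},{"hand":0,"travel":[-6.8,-1.7,0],"angular":[0,0,28.2]},{"hand":0,"travel":[-7.8,-2.3,0],"angular":[0,0,32.7]},{"hand":0,"travel":[-8.6,-2.9,0],"angular":[0,0,36.8]},{"hand":0,"travel":[-8.6,-2.9,0],"angular":[0,0,36.8]},{"hand":0.4,"travel":[-8.6,-2.9,0],"angular":[0,0,36.8]},{"hand":0.4,"travel":[-8.6,-2.9,0],"angular":[0,0,36.8]},{"hand":0.4,"travel":[-8.6,-2.9,0],"angular":[0,0,36.8]},{"hand":0.4,"travel":[-8.6,-2.9,0],"angular":[0,0,36.8]},{"hand":0.4,"travel":[-8.6,-2.9,0],"angular":[0,0,36.8]}]'
python3 look.py scene pics/k.png
python3 -m creep '[{"hand":0,"travel":[0,0,0],"angular":[0,0,0]},{"hand":0,"travel":[0,0,0],"angular":[0,0,0]},{"hand":0,"travel":[0,0,0],"angular":[0,0,0]},{"hand":0,"travel":[0,0,0],"angular":[0,0,0]},{"hand":0,"travel":[0,0,0],"angular":[0,0,0]}]'
python3 - <<'E'
from h import *
for a in (-108,-99,-90,-85,-82,-80.5,-79.5):rel(finger(a,0,37,144),a+90)
E
```

```text
clock: 13.95
eef_pos: [488.7, -62.2, 36.6]
tool_rot: [-3.14, -0.007, -0.463]
force: [0.7, -0.1, -0.6]
width: 34.4
scene lever_post [694. 258.   4.] 0.23 r 238.0 ang 53.5
scene beetle [607.  91.  58.] 0.63 r 60.0 ang 24.9
side lever_post [487. -58.  90.] 0.57 r 140.0 ang -117.9
side beetle [606.  88.  62.] 0.75 r 58.0 ang 22.4
clock: 14.75
eef_pos: [488.2, -62.4, 36.7]
tool_rot: [-3.14, -0.006, -0.464]
force: [-1.2, 0.3, 5.2]
width: 14.1
from [488.2 -62.4  36.7] travel [ 2.15 -0.13 -0.02] ang [-0.1 -0.4 -8.6]
from [488.2 -62.4  36.7] travel [ 4.35 -0.64 -0.  ] ang [ -0.   -0.4 -17.6]
from [488.2 -62.4  36.7] travel [ 6.45 -1.49  0.01] ang [ -0.   -0.4 -26.6]
from [488.2 -62.4  36.7] travel [ 7.55 -2.1   0.02] ang [  0.   -0.4 -31.6]
from [488.2 -62.4  36.7] travel [ 8.18 -2.51  0.02] ang [  0.   -0.4 -34.6]
from [488.2 -62.4  36.7] travel [ 8.48 -2.73  0.02] ang [  0.   -0.4 -36.1]
from [488.2 -62.4  36.7] travel [ 8.69 -2.88  0.03] ang [  0.   -0.4 -37.1]
```

The lever is at rest and regripped. Second stroke.

```bash
python3 -m creep '[{"hand":0,"travel":[0.7,0,0],"angular":[0,0,-2.8]},{"hand":0,"travel":[1.4,-0.1,0],"angular":[0,0,-5.6]},{"hand":0,"travel":[2.15,-0.1,0],"angular":[0,0,-8.6]},{"hand":0,"travel":[2.9,-0.3,0],"angular":[0,0,-11.6]},{"hand":0,"travel":[3.6,-0.45,0],"angular":[0,0,-14.6]},{"hand":0,"travel":[4.35,-0.65,0],"angular":[0,0,-17.6]},{"hand":0,"travel":[5.1,-0.9,0],"angular":[0,0,-20.6]},{"hand":0,"travel":[5.8,-1.2,0],"angular":[0,0,-23.6]},{"hand":0,"travel":[6.45,-1.5,0],"angular":[0,0,-26.6]},{"hand":0,"travel":[7,-1.8,0],"angular":[0,0,-29]},{"hand":0,"travel":[7.55,-2.1,0],"angular":[0,0,-31.6]},{"hand":0,"travel":[8,-2.4,0],"angular":[0,0,-33.6]},{"hand":0,"travel":[8.4,-2.7,0],"angular":[0,0,-35.8]},{"hand":0,"travel":[8.75,-2.9,0],"angular":[0,0,-37.4]},{"hand":0,"travel":[8.75,-2.9,0],"angular":[0,0,-37.4]},{"hand":0,"travel":[8.75,-2.9,0],"angular":[0,0,-37.4]}]'
python3 look.py scene pics/l.png
python3 - <<'E'
from h import *
for a in (-98,-117,-117.3):rel(finger(a,0,37,144),a+90)
E
```

```text
clock: 16.35
eef_pos: [578.0, -75.6, 36.8]
tool_rot: [3.14, -0.003, 0.189]
force: [-5.0, 0.2, -1.0]
width: 13.8
scene lever_post [578. -75.  92.] 0.63 r 143.0 ang -79.9
scene beetle [588. 114.  60.] 0.84 r 59.0 ang 53.5
side lever_post [576. -74.  91.] 0.7 r 142.0 ang -80.5
side beetle [590. 115.  60.] 0.83 r 61.0 ang 52.5
from [578.1 -75.6  36.8] travel [-4.5  -0.76 -0.04] ang [ 0.1 -0.2 18.8]
from [578.1 -75.6  36.8] travel [-8.68 -3.01 -0.05] ang [ 0.  -0.2 37.8]
from [578.1 -75.6  36.8] travel [-8.74 -3.06 -0.05] ang [ 0.  -0.2 38.1]
```

View pics/l.png

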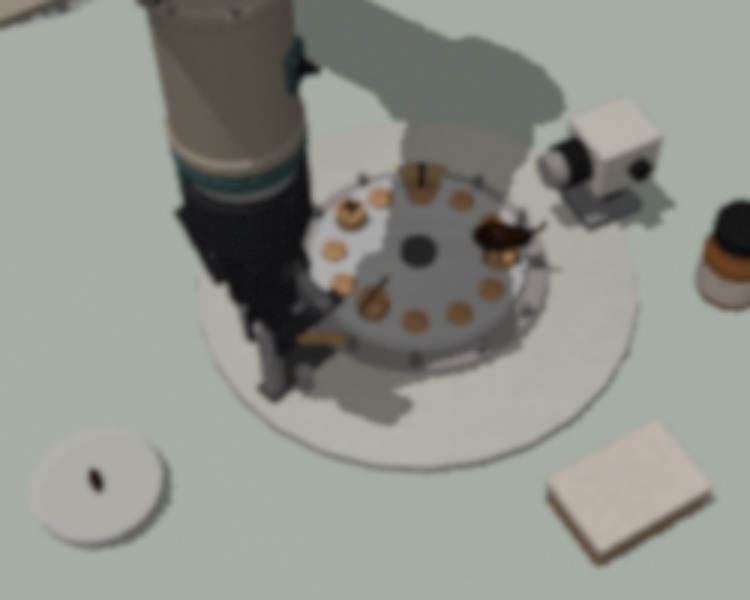

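After two strokes the beetle is at 53°. In the picture it is at (500,235), one place short of the lens at (555,165). I'll return the lever, regrip and make the third stroke.

```bash
python3 -m creep '[{"hand":0,"travel":[-1.2,0,0],"angular":[0,0,4.6]},{"hand":0,"travel":[-2.3,-0.2,0],"angular":[0,0,9.2]},{"hand":0,"travel":[-3.4,-0.4,0],"angular":[0,0,13.7]},{"hand":0,"travel":[-4.5,-0.8,0],"angular":[0,0,18.8]},{"hand":0,"travel":[-5.7,-1.3,0],"angular":[0,0,23.7]},{"hand":0,"travel":[-6.8,-1.8,0],"angular":[0,0,28.7]},{"hand":0,"travel":[-7.8,-2.4,0],"angular":[0,0,33.2]},{"hand":0,"travel":[-8.6,-2.9,0],"angular":[0,0,37.4]},{"hand":0,"travel":[-8.6,-2.9,0],"angular":[0,0,37.4]},{"hand":0.4,"travel":[-8.6,-2.9,0],"angular":[0,0,37.4]},{"hand":0.4,"travel":[-8.6,-2.9,0],"angular":[0,0,37.4]},{"hand":0.4,"travel":[-8.6,-2.9,0],"angular":[0,0,37.4]},{"hand":0.4,"travel":[-8.6,-2.9,0],"angular":[0,0,37.4]},{"hand":0.4,"travel":[-8.6,-2.9,0],"angular":[0,0,37.4]},{"hand":0,"travel":[-8.6,-2.9,0],"angular":[0,0,37.4]},{"hand":0,"travel":[-8.6,-2.9,0],"angular":[0,0,37.4]},{"hand":0,"travel":[-8.6,-2.9,0],"angular":[0,0,37.4]},{"hand":0,"travel":[-8.6,-2.9,0],"angular":[0,0,37.4]},{"hand":0,"travel":[-8.6,-2.9,0],"angular":[0,0,37.4]}]'
python3 look.py scene pics/m.png
python3 - <<'E'
from h import *
for a in (-108,-90,-79.5):rel(finger(a,0,37,144),a+90)
E
```

```text
clock: 18.55
eef_pos: [488.1, -63.2, 36.6]
tool_rot: [-3.141, -0.004, -0.464]
force: [-1.2, 0.8, 5.0]
width: 13.9
scene beetle [586. 113.  60.] 0.77 r 58.0 ang 54.6
side lever_post [486. -63.  90.] 0.79 r 145.0 ang -117.5
from [488.1 -63.3  36.6] travel [ 2.13 -0.2  -0.03] ang [-0.  -0.2 -8.6]
from [488.1 -63.3  36.6] travel [ 6.42 -1.56 -0.01] ang [  0.   -0.2 -26.6]
from [488.1 -63.3  36.6] travel [ 8.66 -2.95 -0.  ] ang [  0.   -0.2 -37.1]
```

```bash
python3 -m creep '[{"hand":0,"travel":[0.7,0,0],"angular":[0,0,-2.8]},{"hand":0,"travel":[1.4,-0.1,0],"angular":[0,0,-5.6]},{"hand":0,"travel":[2.15,-0.2,0],"angular":[0,0,-8.6]},{"hand":0,"travel":[2.9,-0.35,0],"angular":[0,0,-11.6]},{"hand":0,"travel":[3.6,-0.5,0],"angular":[0,0,-14.6]},{"hand":0,"travel":[4.35,-0.7,0],"angular":[0,0,-17.6]},{"hand":0,"travel":[5.1,-1,0],"angular":[0,0,-20.6]},{"hand":0,"travel":[5.8,-1.3,0],"angular":[0,0,-23.6]},{"hand":0,"travel":[6.45,-1.55,0],"angular":[0,0,-26.6]},{"hand":0,"travel":[7,-1.85,0],"angular":[0,0,-29]},{"hand":0,"travel":[7.55,-2.15,0],"angular":[0,0,-31.6]},{"hand":0,"travel":[8,-2.45,0],"angular":[0,0,-33.6]},{"hand":0,"travel":[8.4,-2.75,0],"angular":[0,0,-35.8]},{"hand":0,"travel":[8.75,-2.95,0],"angular":[0,0,-37.4]},{"hand":0,"travel":[8.75,-2.95,0],"angular":[0,0,-37.4]},{"hand":0,"travel":[8.75,-2.95,0],"angular":[0,0,-37.4]}]'
python3 look.py scene pics/n.png
```

```text
clock: 20.45
eef_pos: [578.1, -76.2, 36.7]
tool_rot: [3.141, -0.0, 0.19]
force: [-4.3, -1.6, 3.9]
width: 13.9
scene lever_post [579. -76.  89.] 0.64 r 144.0 ang -79.6
scene beetle [559. 127.  56.] 0.97 r 62.0 ang 84.3
side lever_post [575. -75.  90.] 0.91 r 143.0 ang -80.9
side beetle [560. 125.  63.] 0.66 r 59.0 ang 82.6
```

View pics/n.png

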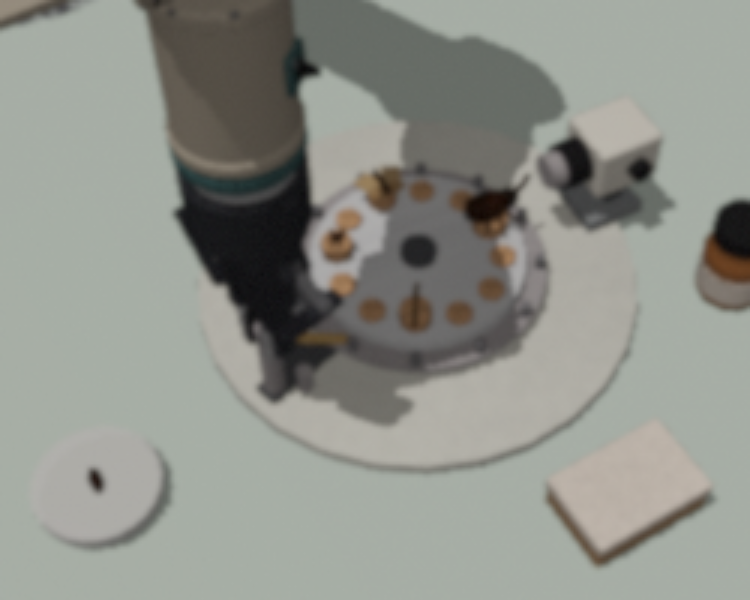

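The beetle is now at (490,205), its horn pointing straight at the lens at (555,165). The networks give 83°, against a lens at about 80–83°. I'll take the lever back, let go and pull up.

```bash
python3 -m creep '[{"hand":0,"travel":[-1.2,0,0],"angular":[0,0,4.6]},{"hand":0,"travel":[-2.3,-0.2,0],"angular":[0,0,9.2]},{"hand":0,"travel":[-3.4,-0.4,0],"angular":[0,0,13.7]},{"hand":0,"travel":[-4.5,-0.8,0],"angular":[0,0,18.8]},{"hand":0,"travel":[-5.7,-1.3,0],"angular":[0,0,23.7]},{"hand":0,"travel":[-6.8,-1.8,0],"angular":[0,0,28.7]},{"hand":0,"travel":[-7.8,-2.4,0],"angular":[0,0,33.2]},{"hand":0,"travel":[-8.6,-2.9,0],"angular":[0,0,37.4]},{"hand":0,"travel":[-8.6,-2.9,0],"angular":[0,0,37.4]},{"hand":0.5,"travel":[-8.6,-2.9,0],"angular":[0,0,37.4]},{"hand":0.5,"travel":[-8.6,-2.9,0],"angular":[0,0,37.4]},{"hand":0.5,"travel":[-8.6,-2.9,0],"angular":[0,0,37.4]},{"hand":0.5,"travel":[-8.6,-2.9,0],"angular":[0,0,37.4]},{"hand":0.5,"travel":[-8.6,-2.9,-4],"angular":[0,0,37.4]},{"hand":0.5,"travel":[-8.6,-2.9,-8],"angular":[0,0,37.4]},{"hand":0.5,"travel":[-8.6,-2.9,-13],"angular":[0,0,37.4]},{"hand":0.5,"travel":[-8.6,-2.9,-13],"angular":[0,0,37.4]},{"hand":0.5,"travel":[-8.6,-2.9,-13],"angular":[0,0,37.4]}]'
python3 look.py side pics/o.png
```

```text
clock: 22.55
eef_pos: [489.0, -63.7, 167.7]
tool_rot: [-3.141, -0.004, -0.462]
force: [-0.2, 0.6, -0.9]
width: 42.8
scene lever_post [490. -61.  91.] 0.58 r 142.0 ang -116.2
scene beetle [558. 126.  59.] 0.88 r 60.0 ang 84.9
side lever_post [482. -58.  90.] 0.97 r 143.0 ang -119.4
side beetle [558. 125.  60.] 0.89 r 59.0 ang 84.7
```

View pics/o.png

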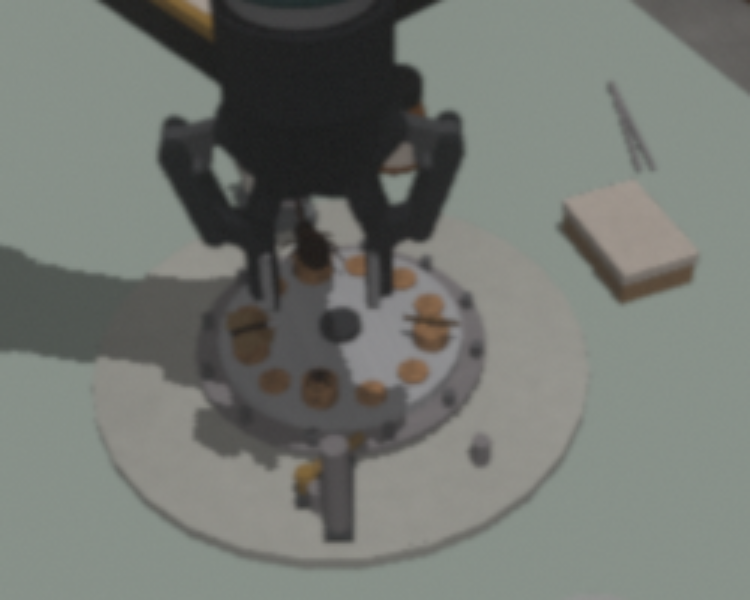

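The post is back at rest at (338,490), as in the earlier picture, with the fingers clear above it. The beetle at (313,245) stands in front of the photo camera. I'll hand it in.

```bash
python3 -c "
from cell import ctrl
print(ctrl.finish_job())"
```

```text
the job is handed in; nothing more can be done
None
```

I worked the lever through three full strokes, and the big beetle now stands in front of the camera lens. The job is handed in; no verdict is reported.

- **How it went:** The first try, pushing with shut fingers, passed over the post without moving the lever. The pictures suggested the fingertips sit higher than the reported tool position. I then gripped the post lower, carried it along its arc, and let it back to rest after every stroke.
- **Beetle:** The networks put the beetle at about -9°, 24°, 53° and then 83–85° as the strokes went on. I measured the lens at 77–83° by two rough sightings, and in the picture after the third stroke the horn points straight at it.
- **Lever:** Before handing in, the post was back at rest. The two cameras gave -116° and -119° against about -117.5° at rest; that spread is about the measuring error.
- **Robot:** The gripper is open and about 13 cm above where it held the post. The force reading is about 1 N or less, so it touches nothing.
- **Jar, dish and pin box:** They look unmoved in the pictures, but I did not measure them again. The jar was partly hidden in the last view and the dish was outside it.
- **Not settled:** The post should measure 16 mm in the grip, but the fingers read about 14 mm. The grip held all the same. I also never pinned down the exact fingertip offset.

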